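Hold down the foot switch of the flask's dosing pump

ROBOT

A 6-joint arm with a two-finger parallel gripper is mounted at the origin on a cart in front of the work surface, level with it; the furniture and walls round the work are solid. World frame = base frame: x ahead of the robot, y to its left, z up, the work surface at z = 0. Lengths are in m, angles in rad, forces in N, time in s.
With the tool pointing down it reaches from about 0.3 to 0.95 m from the base axis. Payload 3.1 kg.
Tool frame: the origin (TCP) lies midway between the tips of the shut fingers; the grasp point (between the pads) lies 19 mm behind it; z points along the fingers, y is the direction in which the jaws open and shut (so a half turn about z gives the same grasp; the last joint's range is limited). The gripper opens to 85 mm and grips with 20 to 120 N. Pads are 22 mm wide; open, the fingers measure 114 mm over their backs; the gripper's body (76 mm by 85 mm) begins 54 mm behind the grasp point. The pads swing forward as they close: fully open they stand 13 mm farther back than shut.
Start: joints at [1.112, 0.308, 1.634, -0, 1.2, -0.07], TCP at [0.237, 0.578, 0.231] pointing down, gripper open.
Joint ranges: [-3.06, 3.06], [-0.79, 1.96], [0.05, 2.63], [-1.19, 4.34], [0.05, 2.64], [-2.94, 2.94]. Speed limits (rad/s): [2.79, 2.79, 3.14, 3.14, 3.14, 3.14].

INTERFACE

Orientations are given as a unit quaternion [w, x, y, z].
In Python, from workcell import env, imaging, finish_job, spotter gives the robot as it stands. Calls block until the motion is done:
- env.reach(position, orientation): joint-space move of the TCP to a pose.
- env.line_to(position, v=0.15, rotation=None, guard=None): straight line of the TCP; rotation=None keeps the orientation; v is the mean speed in m/s. With guard (N) it stops when the force on the tool has changed by that much, and returns True; else False.
- env.set_joints(angles): joint-space move.
- env.command_gripper(opening): finger opening in m; the grip force is fixed at half the most; returns when the fingers have stopped.
- env.wait(seconds).
- env.solve_ik(position, orientation): joint angles nearest the present ones, or None.
- env.observe(): the state.
- imaging.read_camera(name): name is "side" or "top"; returns a dict with "image" (480x640x3 uint8, blue, green, red), "K" (3x3 intrinsics, pixels), "R" (3x3) and "t" (3): a world point X has camera coordinates R X + t. Camera axes: x right, y down, z forward; pixel columns grow to the right and rows downward; lengths in m; the calibration is good to about 2 mm. A picture is of the moment at which its call begins. There is no depth.
A pose or a line that the arm cannot do raises env.MotionError and nothing moves.
- finish_job(): hands the job in, once; it reports no verdict.
Trained networks look in the newest picture that a camera, given by its name, has taken for a name from the list of things; names that differ only in an ending like _2 or _b are one class to them, and where a whole thing is asked for, a point or a joint stands for the part that bears it (a point fixed in the world has none). Each returns a list of dicts, best first, with "confidence" (0 to 1); they miss things now and then, are a little off and sometimes report something else, mostly with a low value. They report only what shows in the picture. A call takes as long as a camera call. They do not tell look-alikes from the thing itself.
- spotter.find_in(camera, label): "box" ([left, top, right, bottom] in pixels, round what is visible of it).
- spotter.outline_of(camera, label): "mask" (480x640 bool, what is visible of it) and "box" ([left, top, right, bottom] in pixels, round what is visible of it).
- spotter.spot_point(camera, label): "pixel" ([row, column] in pixels: a listed point, or the origin of a listed thing).
The state is a dict: "clock": time; "qpos": joint angles; "dq": joint speeds; "effort": joint torques, N m; "position": TCP position; "orientation": TCP orientation; "wrist_force": force on the tool from outside, world axes, zero at the start; "ft_torque": the same for the moment, N m; "grip_width": finger opening in m.
Only numpy, scipy, OpenCV 4.12 (cv2) and the standard library are available. Lean on these libraries where they do the work, as an engineer would, in place of code of your own. Each camera call takes 0.05 s, during which the arm holds its last target.

TASK

Two identical black foot switches stand on the worktop; each runs the dosing pump for the vessel standing behind it, the conical flask or the open beaker. With the fingertips, gently press the treadle of the switch that has the conical flask behind it fully down and hold it down for two seconds without a break, then let it spring back up and withdraw the fingers a good hand's breadth (10 cm or more) from the treadle. Do not pick up, tip or slide the switch, and leave the other switch, both vessels, the stopper, the vial and the tape roll alone.

Things in the scene. Friction and masses are not known exactly. Their poses are not given: they have to be found in the camera images.
- switch_flask: black bench foot switch, 106 x 66 x 43 mm, about 0.34 kg, loose on the worktop; origin at the centre of its underside, z up, x from the free end of the treadle, facing the robot, towards the hinge end and the vessel behind. The one to press: the conical flask stands behind it.
- switch_flask_pad (a point): press point on the ribbed top of that treadle, on its centre line, 14 mm in from its free end (the higher end, the one nearer the robot) and 76 mm from the hinge line; about 40 mm above the worktop when up and 34 mm when fully down (the point moves with the treadle). The treadle is 46 mm wide and 96 mm long; its top slopes from 41 mm high at the free end to 31 mm at the hinge end.
- switch_flask_treadle (a joint): tilt of that treadle about its hinge: 0 up at rest, 0.087 rad at the hard stop; counts as fully down above 0.065 and as up below 0.015. A spring returns it: at the press point about 2.5 N starts it moving and 6 N takes it to the stop, where it is rigid; more than 40 N is too rough.
- switch_beaker: black bench foot switch, 106 x 66 x 43 mm, about 0.34 kg, loose on the worktop; origin at the centre of its underside, z up, x from the free end of the treadle, facing the robot, towards the hinge end and the vessel behind. The one to leave alone: the open beaker stands behind it.
- switch_beaker_treadle (a joint): the same tilt for the other switch; it must stay at 0 (below 0.015).
- flask: small clear conical (Erlenmeyer) flask with pale pink contents, 65 mm across, 84 mm tall, loose; its axis is about 117 mm along +x from the origin of its switch; origin at the centre of its underside, z up.
- beaker: clear open graduated plastic beaker, 62 mm across, 68 mm tall, very light, loose, about 117 mm behind the other switch's origin; origin at the centre of its underside, z up.
- stopper: red rubber stopper, 26 mm across and tall, standing loose between the two switches; origin at the centre of its underside.
- vial: glass sample vial with a black cap, 24 mm across, 56 mm tall, loose, at the far left of the work; origin at the centre of its underside.
- tape_roll: roll of masking tape lying flat, 66 mm across, 19 mm high, loose, at the far right of the work; origin at the centre of its underside.
Mind the look-alikes: they are no part of the job. Leave any turquoise or yellow look-alike of the switch_flask alone.

How it is judged:
On the way:
1. the fingers hold the treadle of the flask's switch down for two seconds (value of joint switch_flask_treadle above 0.065 rad and contact force between the fingers and switch_flask above 0.5 N), for 1.9 s.
At the end, for the whole second after the job is handed in: After the two-second press the treadle is up again (under 0.015 rad) with the grasp point over 100 mm from its press point; that switch stands level and still within 15 mm of its start, the other treadle is up, and all the other listed objects are within 10 mm of their starts (value of joint each of switch_flask_treadle, switch_beaker_treadle below 0.015 rad and distance between the grasp point and switch_flask_pad above 0.1 m and distance of switch_flask from where it was at the start of the episode below 0.015 m and distance of each of switch_beaker, flask, beaker, stopper, vial, tape_roll from where it was at the start of the episode below 0.01 m and angle between switch_flask's own z axis and vertical below 0.05 rad and linear speed of switch_flask below 0.02 m/s); the robot touches nothing.
It fails at once if the flask's switch is slid more than 15 mm, lifted or tipped (distance of switch_flask from where it was at the start of the episode above 0.015 m or height (world z) of switch_flask above 0.01 m or angle between switch_flask's own z axis and vertical above 0.15 rad).
It fails at once if the flask's switch is pressed with more than 40 N (contact force between the arm and switch_flask above 40 N).
It fails at once if the other switch is pressed or moved (value of joint switch_beaker_treadle above 0.02 rad or distance of switch_beaker from where it was at the start of the episode above 0.01 m).
It fails at once if a vessel or bystander is moved more than 10 mm (distance of any of flask, beaker, stopper, vial, tape_roll from where it was at the start of the episode above 0.01 m).
It also fails if it takes over 42 s, if anything falls off the work surface, if the arm or the gripper's body presses on something with over 40 N, if the wrist force passes 120 N, or if a joint passes its speed limit or range.

## Working session

There is one attempt and no reset: what is moved stays moved. The work goes in short steps, each a Python script; the robot and the scene stay as the last script left them, time stands still between calls to the robot, and variables do not carry over. Pictures are saved under pics/ and viewed, and the job is handed in when it is done.

```bash
ls; mkdir -p pics; python3 - <<'E'
from workcell import env, imaging, finish_job, spotter
import cv2
for c in ("side","top"):
    d=imaging.read_camera(c); cv2.imwrite(f"pics/{c}0.png",d["image"])
    print(c,d["K"].tolist(),d["R"].round(4).tolist(),d["t"].round(4).tolist())
    for n in ["switch_flask","switch_beaker","flask","beaker","stopper","vial","tape_roll"]:
        print(n,[(x["box"],round(x["confidence"],2)) for x in spotter.find_in(c,n)])
    for n in ["switch_flask_pad","switch_flask","flask","beaker"]:
        print(n,[(x["pixel"],round(x["confidence"],2)) for x in spotter.spot_point(c,n)])
s=env.observe();print(s)
E
```

```text
pics
side [[471.85171079044005, 0.0, 320.2579547447593], [0.0, 471.85171079044005, 243.16207498800154], [0.0, 0.0, 1.0]] [[0.2169, -0.9762, 0.0036], [-0.8369, -0.1879, -0.5141], [0.5026, 0.1085, -0.8577]] [-0.1411, 0.5026, 0.7748]
switch_flask [([342.5, 239.6, 374.9, 285.8], 0.94), ([339.0, 308.0, 390.1, 358.1], 0.87), ([401.8, 209.6, 446.4, 257.1], 0.74)]
switch_beaker []
flask [([344.2, 194.3, 366.2, 230.0], 0.63), ([342.9, 235.8, 376.4, 283.4], 0.48), ([206.1, 217.8, 256.9, 266.2], 0.29)]
beaker [([235.1, 181.6, 264.8, 218.3], 0.83)]
stopper [([280.6, 308.7, 291.3, 321.0], 0.45)]
vial [([134.3, 239.7, 149.8, 260.3], 0.64), ([343.1, 239.1, 375.8, 282.1], 0.48)]
tape_roll [([457.5, 300.1, 492.4, 329.2], 0.56)]
switch_flask_pad [([216.7, 408.3], 0.92), ([319.6, 378.8], 0.87), ([265.3, 365.5], 0.85)]
switch_flask [([236.9, 419.9], 0.92), ([333.7, 367.0], 0.86), ([264.4, 359.4], 0.59)]
flask [([217.2, 352.8], 0.94)]
beaker [([208.9, 252.1], 0.91)]
top [[443.5738944214778, 0.0, 311.43243584321544], [0.0, 443.5738944214778, 249.69368402254045], [0.0, 0.0, 1.0]] [[0.0185, -0.9998, -0.0046
[... 785 characters left out ...]
([218.3, 253.8], 0.84)]
{'clock': 1.2, 'qpos': array([ 1.11230816e+00,  3.08112604e-01,  1.63380596e+00, -1.55710544e-05,
        1.19970814e+00, -6.97040520e-02]), 'dq': array([ 0.00148573, -0.0010508 ,  0.00018765, -0.00012463,  0.00058995,
        0.00109417]), 'effort': array([ 1.65028760e-04, -4.15290141e+01, -2.77083474e+01,  6.50353354e-05,
        6.58713143e-04, -7.11144807e-06]), 'position': array([0.23694592, 0.57834222, 0.23126132]), 'orientation': array([ 2.56042248e-06,  1.93167310e-01,  9.81165832e-01, -1.83265109e-05]), 'wrist_force': array([-0.03319698, -0.10434554, -0.16556941]), 'ft_torque': array([-0.02133236,  0.05137234, -0.03080894]), 'grip_width': 0.08541336084256805}
```

View pics/side0.png

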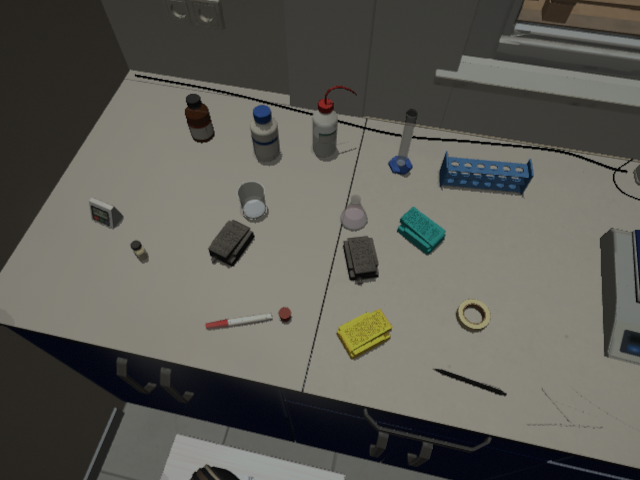

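View pics/top0.png

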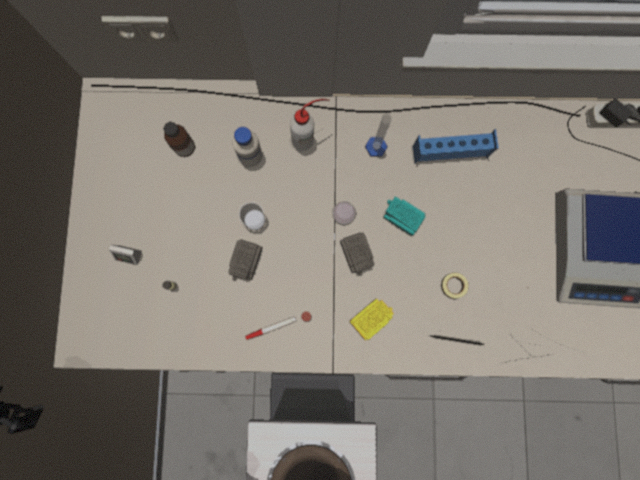

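```bash
python3 - <<'E'
import cv2
a=cv2.imread("pics/top0.png")[180:350,200:480];cv2.imwrite("pics/top0c.png",cv2.resize(a,None,fx=2.8,fy=2.8,interpolation=cv2.INTER_CUBIC))
a=cv2.imread("pics/side0.png")[180:370,200:480];cv2.imwrite("pics/side0c.png",cv2.resize(a,None,fx=2.8,fy=2.8,interpolation=cv2.INTER_CUBIC))
E
```

```text
(no output)
```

View pics/top0c.png

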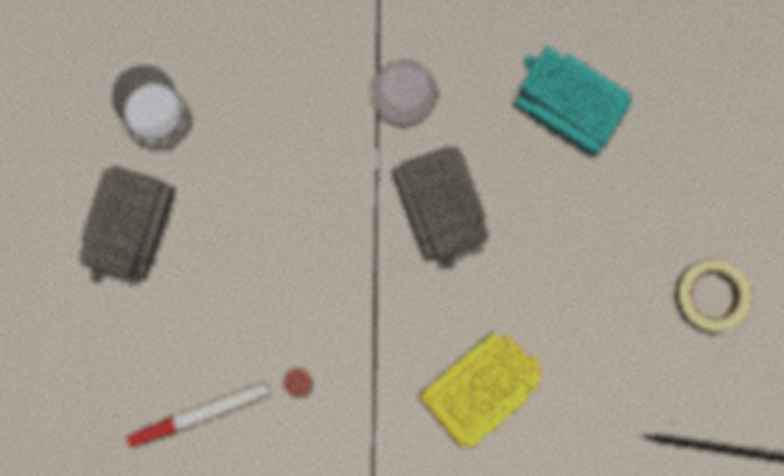

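View pics/side0c.png

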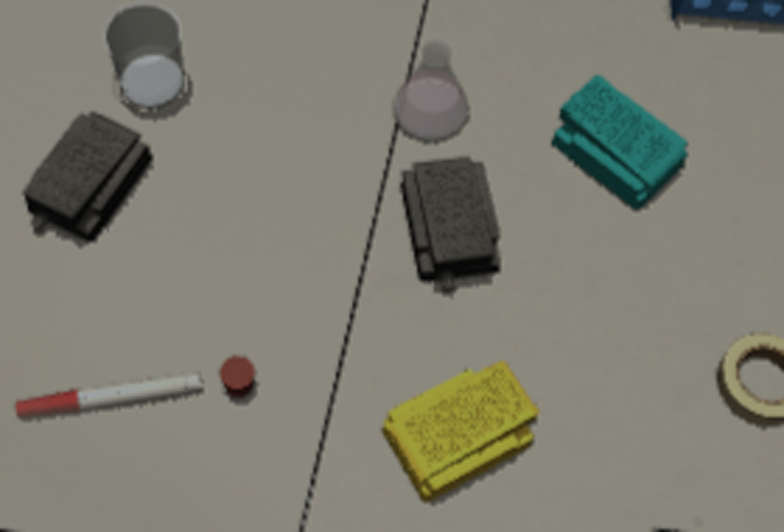

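The conical flask (pink, with its neck visible) is at side (353,215) and top (344,212). The open beaker is at side (252,205) and top (255,220).

Candidates for the switch:
- Black switch at side (361,258), top (357,253): directly in front of the flask, so this is the one to press.
- Black switch at side (232,242), top (245,260): in front of the beaker.
- Turquoise look-alike at side (421,230).
- Yellow look-alike at side (365,333).

The crops confirm the choice. Next I'll measure its position.

```bash
cat > h.py <<'E'
from workcell import env, imaging, finish_job, spotter
import numpy as np, cv2
def proj(d,X):
    c=np.atleast_2d(X)@d["R"].T+d["t"]; p=c@d["K"].T; return p[:,:2]/p[:,2:]
def tri(d1,p1,d2,p2):
    P=[d["K"]@np.c_[d["R"],d["t"]] for d in(d1,d2)]
    X=cv2.triangulatePoints(P[0],P[1],np.array(p1,float).reshape(2,1),np.array(p2,float).reshape(2,1)).ravel();X=X[:3]/X[3]
    return X,[np.linalg.norm(proj(d,X)[0]-p).round(2) for d,p in((d1,p1),(d2,p2))]
def plane(d,p,z):
    r=d["R"].T@np.linalg.solve(d["K"],[p[0],p[1],1]);c=-d["R"].T@d["t"];return c+r*(z-c[2])/r[2]
E
cat > m.py <<'E'
from h import *
from scipy.optimize import minimize
D={c:imaging.read_camera(c) for c in("side","top")}
def best(c,n,near):
    L=spotter.spot_point(c,n); L=[x["pixel"][::-1] for x in L if np.hypot(*(np.array(x["pixel"][::-1])-near))<25]
    return L[0] if L else None
for n,ns,nt in [("switch_flask_pad",(365,265),(364,264)),("switch_flask",(360,262),(355,253)),("flask",(353,217),(345,210))]:
    a,b=best("side",n,ns),best("top",n,nt)
    if a and b: print(n,tri(D["side"],a,D["top"],b))
M={}
for c,near in(("side",(360,260)),("top",(357,253))):
    for x in spotter.outline_of(c,"switch_flask"):
        m=x["mask"]
        if m[near[1],near[0]]: M[c]=m;print(c,x["box"],m.sum(),x["confidence"]);break
L,W=.106,.066
def sil(d,p):
    x,y,a=p; C,S=np.cos(a),np.sin(a)
    out=np.zeros((480*4,640*4),np.uint8)
    def hull(pts):
        pts=np.array(pts);q=np.c_[x+C*pts[:,0]-S*pts[:,1],y+S*pts[:,0]+C*pts[:,1],pts[:,2]]
        h=cv2.convexHull((proj(d,q)*4+2).astype(np.float32)); cv2.fillConvexPoly(out,h.astype(int),1)
    hull([(sx*L/2,sy*W/2,z) for sx in(-1,1) for sy in(-1,1) for z in(0,.02)])
    x0=-.048; hull([(xx,sy*.023,z) for xx,zs in((x0,(.015,.041)),(x0+.096,(.015,.031))) for sy in(-1,1) for z in zs])
    return cv2.resize(out.astype(np.float32),(640,480),interpolation=cv2.INTER_AREA)
def cost(p): return sum(np.abs(sil(D[c],p)-M[c]).sum() for c in M)
for c in M:
    pass
best=None
for a0 in np.deg2rad([-20,-10,0,10,20,30]):
    r=minimize(cost,[.47,-.1,a0] if 0 else [*plane(D["top"],(357,253),.02)[:2],a0],method="Nelder-Mead",options=dict(initial_simplex=None,xatol=1e-4,fatol=.2))
    if best is None or r.fun<best.fun: best=r
print(best.x,np.rad2deg(best.x[2]),best.fun)
x,y,a=best.x
pad=[x-.034*np.cos(a),y-.034*np.sin(a),.04]; fl=[x+.117*np.cos(a),y+.117*np.sin(a),0]
print("pad",pad,"flask",fl)
for c in D:
    im=D[c]["image"].copy(); print(c,"pad px",proj(D[c],pad),"flask",proj(D[c],fl))
    im=cv2.resize(im[180:320,280:460],None,fx=4,fy=4,interpolation=cv2.INTER_CUBIC)
    s=cv2.resize(sil(D[c],best.x)[180:320,280:460],None,fx=4,fy=4)
    cs,_=cv2.findContours((s>.5).astype(np.uint8),0,2);cv2.drawContours(im,cs,-1,(0,255,0),1)
    q=((proj(D[c],[pad,fl])-[280,180])*4).astype(int)
    for u in q: cv2.circle(im,tuple(map(int,u)),4,(0,0,255),-1)
    cv2.imwrite(f"pics/fit_{c}.png",im)
E
python3 m.py; cd pics; python3 -c "
import cv2,numpy as np
cv2.imwrite('fit.png',cv2.resize(np.vstack([cv2.imread('fit_side.png'),cv2.imread('fit_top.png')]),None,fx=.53,fy=.53))"
```

```text
switch_flask_pad (array([ 0.54688356, -0.12059776,  0.0231091 ]), [np.float64(0.12), np.float64(0.11)])
switch_flask (array([ 0.57690726, -0.11339219, -0.02906222]), [np.float64(1.5), np.float64(1.43)])
flask (array([ 0.69024795, -0.07541792, -0.00821273]), [np.float64(0.04), np.float64(0.04)])
side [340.6, 238.1, 376.6, 284.0] 1357 0.66
top [339.1, 233.1, 376.1, 274.4] 896 0.9
[ 0.57766454 -0.10759267  0.34063482] 19.516937778419184 375.625
pad [np.float64(0.5456180822873722), np.float64(-0.11895158216878278), 0.04] flask [np.float64(0.6879420405453145), np.float64(-0.06850467041205074), 0]
side pad px [[364.28438525 265.66190129]] flask [[352.03226941 217.62235745]]
top pad px [[362.48502021 263.27059527]] flask [[341.94436953 211.57035226]]
```

View pics/fit_side.png

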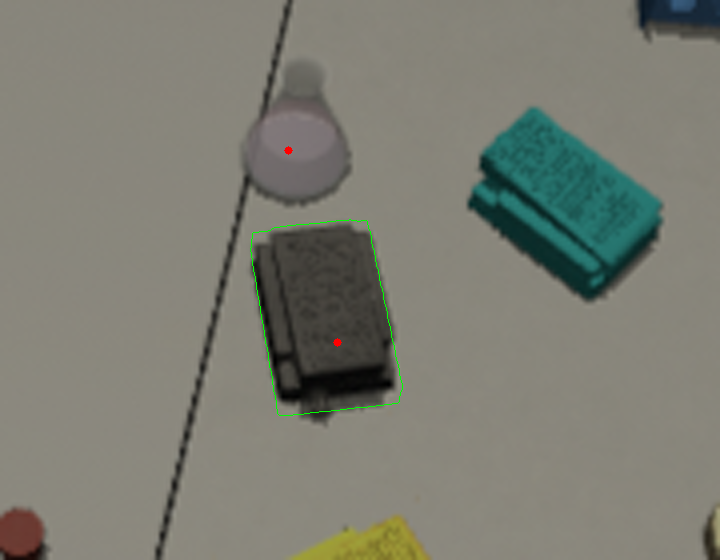

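View pics/fit_top.png

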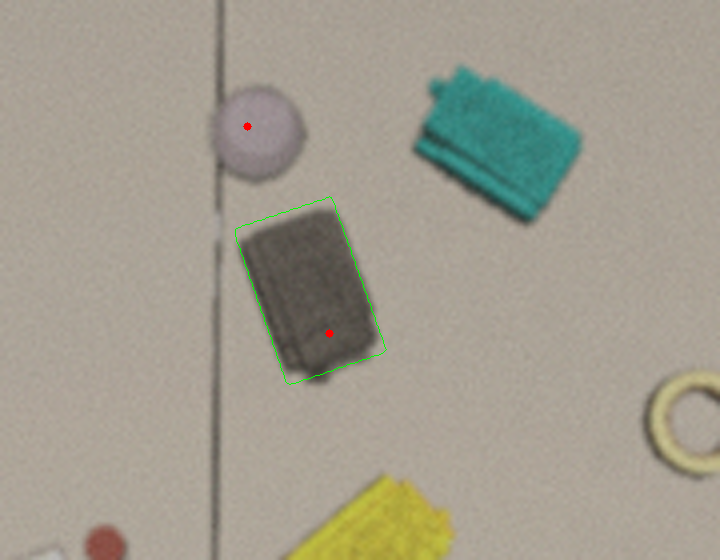

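```bash
python3 - <<'E'
from h import *
D={c:imaging.read_camera(c) for c in("side","top")}
d=D["side"];f=lambda u,v:(280+u/4,180+v/4)
P=[plane(d,f(*p),z) for p,z in(((272,232),.031),((352,225),.031),((388,366),.041),((300,376),.041))]
print(np.round(P,4)); fr=(P[2]+P[3])/2; bk=(P[0]+P[1])/2; ax=(bk-fr)[:2]; print("len",np.linalg.norm(ax),"w",np.linalg.norm(P[2]-P[3]),np.linalg.norm(P[0]-P[1]),"yaw",np.rad2deg(np.arctan2(ax[1],ax[0])))
ax/=np.linalg.norm(ax); pad=np.r_[fr[:2]+.014*ax,.04]; print("pad",pad)
for c in D:
    im=cv2.resize(D[c]["image"][200:300,310:400],None,fx=6,fy=6,interpolation=cv2.INTER_CUBIC)
    im=cv2.convertScaleAbs(im,alpha=2)
    for p in P+[pad]: cv2.circle(im,tuple(int(v) for v in (proj(D[c],p)[0]-[310,200]+.5)*6),3,(0,0,255),-1)
    cv2.imwrite(f"pics/t_{c}.png",im)
E
python3 -c "
import cv2,numpy as np
cv2.imwrite('pics/t.png',cv2.resize(np.hstack([cv2.imread('pics/t_side.png'),cv2.imread('pics/t_top.png')]),(792,440)))"
```

```text
[[ 0.6113 -0.0717  0.031 ]
 [ 0.6256 -0.1143  0.031 ]
 [ 0.5372 -0.1475  0.041 ]
 [ 0.5212 -0.1033  0.041 ]]
len 0.09493000973141406 w 0.046949662199044534 0.044908175229581224 yaw 19.935740228856996
pad [ 0.54236758 -0.12061739  0.04      ]
```

View pics/t.png

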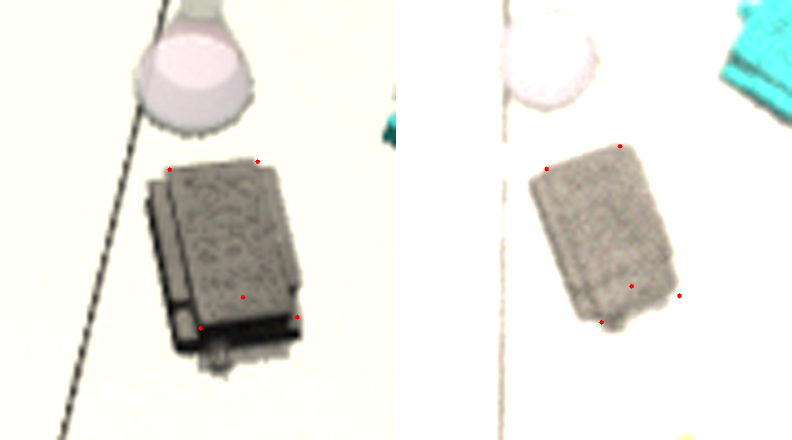

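The treadle fit is consistent: 95 x 46 mm, yaw 20°. The press point is about (0.544, -0.119), averaged over the three estimates, which agree to 4 mm. I'll close the fingers and hover about 5 mm towards the hinge from it, because the flat tips will touch with their front edge first.

```bash
python3 - <<'E'
from h import *
env.command_gripper(0.0)
a=np.deg2rad(19.7); ph=a/2; q=[0,np.cos(ph),np.sin(ph),0]
p=np.array([.544,-.119])+.005*np.array([np.cos(a),np.sin(a)])
env.reach([*p,.25],q)
env.line_to([*p,.07],v=.12)
s=env.observe();print(s["clock"],s["position"],s["orientation"],s["wrist_force"],s["grip_width"],s["qpos"])
for c in("side","top"):
    d=imaging.read_camera(c); im=cv2.resize(d["image"][180:300,280:440],None,fx=2.4,fy=2.4,interpolation=cv2.INTER_CUBIC)
    cv2.imwrite(f"pics/h_{c}.png",im)
cv2.imwrite("pics/h.png",np.hstack([cv2.imread("pics/h_side.png"),cv2.imread("pics/h_top.png")]))
E
```

```text
6.9083 [ 0.54949904 -0.11753875  0.07088083] [3.95401942e-04 9.85261234e-01 1.71054049e-01 8.10383829e-04] [-0.57122956  0.03634783 -0.46559284] 0.00027698050425824244 [-2.88221814e-01  3.93282595e-01  1.88855486e+00  1.47436367e-05
  8.57951834e-01  9.38765966e-01]
```

View pics/h.png

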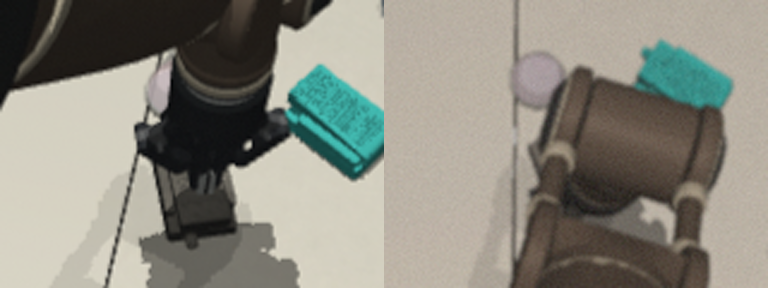

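In the side crop the shut fingertips, at about (205,190), are centred over the treadle's ribbed top. The top view is hidden by the arm. I'll press under guard.

```bash
python3 - <<'E'
from h import *
def st(t):
    s=env.observe();print(t,round(s["clock"],2),s["position"].round(4),s["wrist_force"].round(2));return s
s=st("start");f0=s["wrist_force"][2];p=s["position"][:2].copy()
p=np.array([.544,-.119])+.005*np.array([np.cos(.344),np.sin(.344)])
print(env.line_to([*p,.046],v=.03,guard=6)); st("above")
z=.046
hit=env.line_to([*p,.026],v=.008,guard=10)
print(hit); s=st("hit")
if hit:
    for i in range(12):
        env.wait(.25); s=st("hold")
E
```

```text
start 7.01 [ 0.5494 -0.1175  0.0708] [ 0.1   0.85 -0.08]
False
above 7.96 [ 0.5489 -0.1174  0.0461] [ 0.11 -0.11  0.74]
True
hit 9.51 [ 0.5481 -0.1176  0.0337] [-0.18 -0.87  5.22]
hold 9.76 [ 0.5481 -0.1176  0.0336] [-0.89  0.76  4.93]
hold 10.01 [ 0.5481 -0.1176  0.0336] [-0.43  0.3   4.77]
hold 10.26 [ 0.5481 -0.1176  0.0336] [-0.26  0.75  6.49]
hold 10.51 [ 0.5481 -0.1176  0.0336] [-1.95 -0.32  5.47]
hold 10.76 [ 0.5481 -0.1176  0.0337] [-0.85  0.45  5.79]
hold 11.01 [ 0.5481 -0.1176  0.0337] [-1.4   1.03  4.79]
hold 11.26 [ 0.5481 -0.1176  0.0336] [-1.14  0.59  5.12]
hold 11.51 [ 0.5481 -0.1176  0.0336] [-0.93 -0.02  5.64]
hold 11.76 [ 0.5481 -0.1176  0.0336] [-2.11  0.1   4.3 ]
hold 12.01 [ 0.5481 -0.1176  0.0337] [-0.72  0.5   5.68]
hold 12.26 [ 0.5481 -0.1176  0.0336] [-1.61  0.67  5.17]
hold 12.51 [ 0.5481 -0.1176  0.0336] [-0.46  0.34  5.86]
```

The force is about 5.3 N at z = 33.6 mm, so it may be just short of the stop. I'll go down in small steps until the force clearly exceeds 6 N, then hold again.

```bash
python3 - <<'E'
from h import *
def st(t,n=4):
    F=[]
    for _ in range(n):
        env.wait(.04);s=env.observe();F.append(s["wrist_force"])
    print(t,round(s["clock"],2),s["position"].round(4),np.mean(F,0).round(2));return s,np.mean(F,0)[2]
s,f=st("0")
x,y=.54871,-.11731
z=.0336
for i in range(12):
    z-=.0005
    env.line_to([x,y,z],v=.005,guard=15); s,f=st(f"{z:.4f}")
    if f>12: break
if f>9:
  for i in range(12): st("hold",5)
E
```

```text
0 12.68 [ 0.5481 -0.1176  0.0336] [-1.15  0.06  5.49]
0.0331 13.41 [ 0.5481 -0.1175  0.0336] [-3.98 -0.93  7.3 ]
0.0326 13.82 [ 0.5481 -0.1176  0.0334] [-5.26 -1.5   9.86]
0.0321 14.24 [ 0.5481 -0.1176  0.0333] [-5.88 -1.18 11.86]
0.0316 14.66 [ 0.5481 -0.1176  0.0332] [-6.56 -0.96 14.39]
hold 14.87 [ 0.5482 -0.1176  0.0332] [-6.64 -0.82 14.51]
hold 15.07 [ 0.5482 -0.1176  0.0332] [-6.66 -0.72 14.66]
hold 15.28 [ 0.5482 -0.1176  0.0332] [-6.69 -0.92 14.43]
hold 15.49 [ 0.5482 -0.1176  0.0332] [-6.9  -0.91 14.47]
hold 15.7 [ 0.5481 -0.1176  0.0332] [-6.85 -0.9  14.76]
hold 15.91 [ 0.5481 -0.1176  0.0332] [-6.76 -0.65 14.22]
hold 16.12 [ 0.5482 -0.1176  0.0332] [-6.45 -0.49 14.22]
hold 16.32 [ 0.5482 -0.1176  0.0332] [-6.66 -0.55 14.57]
hold 16.53 [ 0.5482 -0.1176  0.0332] [-6.82 -0.96 14.6 ]
hold 16.74 [ 0.5482 -0.1176  0.0332] [-7.17 -0.31 14.23]
hold 16.95 [ 0.5482 -0.1176  0.0332] [-6.64 -0.4  14.54]
hold 17.16 [ 0.5481 -0.1176  0.0332] [-6.73 -0.82 14.35]
```

The switch is rigid at the stop: z stays fixed while the force climbs to a steady 14.5 N, held for more than 2.5 s. Now I'll release straight up and check.

```bash
python3 - <<'E'
from h import *
env.line_to([.5482,-.1176,.06],v=.03)
env.line_to([.5482,-.1176,.22],v=.12)
env.set_joints([1.112,.308,1.634,0,1.2,-.07])
s=env.observe();print(s["clock"],s["position"],s["wrist_force"])
b={}
for c in("side","top"):
    d=imaging.read_camera(c); cv2.imwrite(f"pics/{c}1.png",d["image"])
    o=cv2.imread(f"pics/{c}0.png")
    df=cv2.GaussianBlur(cv2.absdiff(d["image"],o),(3,3),0)[180:370,100:500].max(2)
    print(c,df.max(),np.argwhere(df>25)[:5]+[180,100],(df>25).sum())
    sw=lambda im:cv2.convertScaleAbs(cv2.resize(im[190:300,310:400],None,fx=4,fy=4,interpolation=cv2.INTER_CUBIC),alpha=1.7)
    b[c]=np.hstack([sw(o),sw(d["image"])])
    # shift of the switch patch
    A=cv2.cvtColor(o,6)[234:290,334:382].astype(np.float32);B=cv2.cvtColor(d["image"],6)[234:290,334:382].astype(np.float32)
    print(cv2.phaseCorrelate(A,B,cv2.createHanningWindow((48,56),cv2.CV_32F)))
cv2.imwrite("pics/after.png",b["side"])
E
```

```text
22.4333 [0.23799729 0.57766608 0.23124364] [0.96360236 0.79996151 0.10237078]
side 17 [] 0
((-0.007371453754778656, -0.007791600567475854), 0.982581278681755)
top 7 [] 0
((0.026505858137905847, -0.03011812402603553), 0.933194496234258)
```

View pics/after.png

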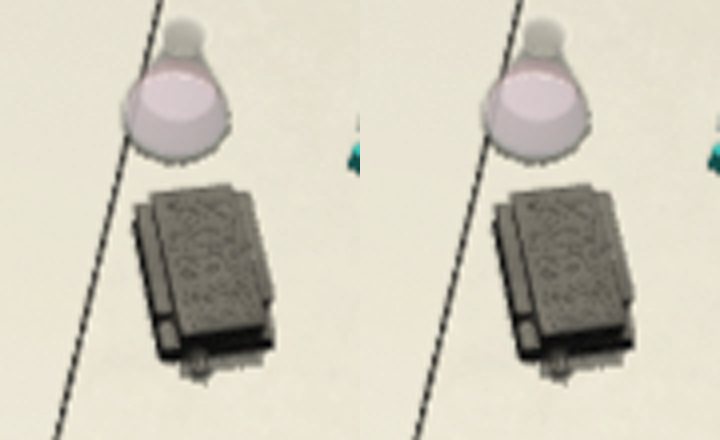

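Before (left) and after (right) look the same: the switch and flask have not moved, and the treadle is up. Shift is under 0.04 px in both views.

```bash
python3 -c "
from workcell import finish_job
print(finish_job())"
```

```text
the job is handed in; nothing more can be done
None
```

I pressed the treadle of the black switch in front of the conical flask with the shut fingertips, held it fully down, released it and handed the job in. `finish_job()` reports no verdict, and the treadle angle can't be read directly.

- **Press:** I held at about 5.3 N for 3 s first, which may have been just short of the stop. I then pressed on to the rigid stop and held a steady 14.5 N, well under the 40 N limit, for about 2.5 s without a break. Tip height was 33 mm, against 34 mm stated for fully down. The wrist also showed about 7 N sideways.
- **Release:** I lifted straight up and moved the arm back to its start pose, about 0.8 m from the switch. The robot clock read 22.4 s.
- **Last checks:** Before and after pictures from both cameras match. The switch patch shifted less than 0.04 px, nothing else around the listed objects changed, and the treadle is up.
- **Disagreements:** The three press-point estimates differed by about 4 mm, so I used their average and pressed 5 mm towards the hinge from it. The full-size box I fitted to the switch outline came out a little larger than the switch looked. The network's heights for the press point and the switch base were 17 to 29 mm too low, so I used the stated heights, which the contact height confirmed.

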